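# Tamp the clamping chocks level in their spring bin

### The job

Take the tamper from its saucer and tamp the three chocks that stand proud in the grey bin down onto the bin's floor, the one that stands tallest at the start first and the lowest last, so that all six lie level. Finish each with a firm, steady push of about 15 newtons once it is home, and never push with 28 newtons or more; touch the chocks with the tamper only and do not lean on the bin. Then stand the tamper upright in its saucer again, let go, and leave the other things on the bench alone.

Things in the scene. Friction and masses are not known exactly. Their poses are not given: they have to be found in the camera images.
- bin: Grey steel bin fixed to the bench, open-topped, 152 x 112 mm (its x by y), 48 mm tall (its -x end wall only 40), walls and floor 6 mm. Origin: centre of its underside, z up. Chocks fill it: two rows along its x (at y = -25 and +25 mm) of three (x = -51, -13, +25 mm). At its +x end two sprung plates, lower than the rim, squeeze the rows. Tops of seated chocks are 46 mm above its underside, 2 mm below the rim.
- tamper_mid (a point): Tamper, 120 mm tall, about 0.25 to 0.4 kg, standing upright in the saucer: flat round steel foot 32 mm across and 12 mm thick, thin stem 16 mm across, square dark wood handle 28 x 28 mm (sides along this frame's x and y) from 62 to 120 mm above the foot's underside. This point: on its axis, 60 mm above the foot's flat underside; z up.
- saucer: Round black rubber saucer fixed to the bench, 84 mm across, with a 4 mm thick floor and a lip up to 8 mm height, inside about 72 mm across. Origin: centre of its underside.
- chock1_mid (a point): Beech chock, a block 38 x 47 x 40 mm (bin x, y, height), 50 g, standing in the bin. This point is its centre, 20 mm below its flat top; stands proud tallest at the start, by 17 to 20 mm; squeezed friction holds it up: it slides straight down under roughly 4 to 11 N, may drag a proud neighbour of its row down a little, and gives no more once on the floor.
- chock2_mid (a point): Beech chock, a block 38 x 47 x 40 mm (bin x, y, height), 50 g, standing in the bin. This point is its centre, 20 mm below its flat top; stands proud second tallest at the start, by 12 to 15 mm; squeezed friction holds it up: it slides straight down under roughly 4 to 11 N, may drag a proud neighbour of its row down a little, and gives no more once on the floor.
- chock3_mid (a point): Beech chock, a block 38 x 47 x 40 mm (bin x, y, height), 50 g, standing in the bin. This point is its centre, 20 mm below its flat top; stands proud least of the three at the start, by 7 to 10 mm; squeezed friction holds it up: it slides straight down under roughly 4 to 11 N, may drag a proud neighbour of its row down a little, and gives no more once on the floor.
- chock4_mid (a point): Beech chock, a block 38 x 47 x 40 mm (bin x, y, height), 50 g, standing in the bin. This point is its centre, 20 mm below its flat top; seated on the bin's floor at the start.
- chock5_mid (a point): Beech chock, a block 38 x 47 x 40 mm (bin x, y, height), 50 g, standing in the bin. This point is its centre, 20 mm below its flat top; seated on the bin's floor at the start.
- chock6_mid (a point): Beech chock, a block 38 x 47 x 40 mm (bin x, y, height), 50 g, standing in the bin. This point is its centre, 20 mm below its flat top; seated on the bin's floor at the start.
- spray: White bottle, 64 mm across, 190 mm tall, bystander; origin at the centre of its underside.
- cup: Red plastic cup, 84 mm across the rim, 110 mm tall, bystander; origin at the centre of its underside.
- driver: Screwdriver with a black handle lying on the bench, bystander; origin on its underside.
There are look-alikes about, which are no part of the job. Several things have the shape of the bin; the one meant has the colours described above. Leave any purple look-alike of the part that bears chock1_mid alone.

How it is judged:
By the outcome, as a careful person would: the job done as asked, in the order asked, and still so for the second after the job is handed in, with the robot touching nothing.
It also fails if it takes over 72 s, if anything falls off the work surface, if the arm or the gripper's body presses on something with over 40 N, if the wrist force passes 120 N, or if a joint passes its speed limit or range.

### The arm

A 7-joint arm with a two-finger parallel gripper is mounted at the origin on the work surface. World frame = base frame: x ahead of the robot, y to its left, z up, the work surface at z = 0. Lengths are in m, angles in rad, forces in N, time in s.
With the tool pointing down it reaches from about 0.425 to 0.875 m from the base axis. Payload 4.7 kg.
Tool frame: the origin (TCP) lies where the fingers leave the gripper's body, on its centre line; the fingertips stand 70 mm ahead of it and the grasp point (between the pads) lies 51 mm ahead of it; z points along the fingers, y is the line along which they close (so a half turn about z gives the same grasp; the last joint's range is limited). The gripper opens to 87 mm and grips with 3 to 60 N. Pads are 19 mm wide; open, the fingers measure 117 mm over their backs; the gripper's body (75 mm by 190 mm) begins 51 mm behind the grasp point.
Start: joints at [-1.15, 0.321, -0.07, 1.45, 0.023, 1.371, -0.057], TCP at [0.257, 0.597, 0.292] pointing down, gripper open.
Joint ranges: [-2.86, 2.86], [-0.3, 2.09], [-1.38, 1.24], [0.06, 2.45], [-1.56, 4.7], [0.09, 2.05], [-2.69, 2.69]. Speed limits (rad/s): [2.57, 2.57, 3.14, 3.14, 3.14, 3.14, 3.14].

### API

Orientations are given as a rotation vector (axis times angle).
In Python, from bench import get_state, get_image, get_calibration, close_job gives the robot as it stands.
- The arm moves only by the tool send_rows, never from a script. Its argument "rows" is a list of rows, each an object of numbers: "hand": the finger opening in mm, from 0 to 87; "x", "y", "z": the shift along the world's x, y, z in mm; "roll": the turn about the world's z in degrees. A call has 1 to 10 rows; each row shifts and turns the commanded pose from where the row before left it; what a row does not reach is not made up. A row lasts 1/10 s, in which the tool goes at most 50 mm and 8.59 degrees, less where a joint would pass 70% of its speed; a pose out of reach is approached as far as the arm can. A call is refused whole if a number of a shift passes 50 or a number of a turn 8.59, either way. A call with a gripper value outside its range is refused whole. The fingers move at their own pace and stop on an object; "force" is the grip in N (left out, the last holds). Time passes only in rows, so rows that do not move let the fingers close. It gives the time, the measured TCP pose, the force, the opening and the grip force at its end, in the units of the state.
- get_state(): the state, without advancing time (a new reading comes with each control period).
- get_image(name): name is "scene" or "top" or "wrist"; returns the picture (420x560x3 uint8, blue, green, red); there is no depth.
- get_calibration(name): a dict with "mtx" (3x3 intrinsics, pixels), "world_from_camera" (4x4, takes a point from camera to world coordinates). Camera axes: x right, y down, z forward; pixel columns grow to the right and rows downward; lengths in m; the calibration is good to about 2 mm. A picture is of the moment at which its call begins: read the wrist's pose just before it. get_calibration takes no time and is no camera call; for the wrist camera it gives the pose at the moment of the call.
- close_job(): hands the job in; it is judged then, once.
The state is a dict: "time": time; "joint_positions": joint angles; "qd": joint speeds; "joint_torque": joint torques, N m; "position": TCP position; "tool_rot": TCP orientation; "ft_force": force on the tool from outside, world axes, zero at the start; "torque": the same for the moment, N m; "grip_width": opening from 0.0 (shut) to 1.0 (fully open); "grip_force": force on a finger pad.
Only numpy, scipy, OpenCV 4.12 (cv2) and the standard library are available. Lean on these libraries where they do the work, as an engineer would, in place of code of your own. Each camera call takes 0.05 s, during which the arm holds its last target. There are 200 camera calls.

## Working session

There is one attempt and no reset: what is moved stays moved. The work goes in short steps, Python scripts to look and compute and a tool call to move; the robot and the scene stay as the last step left them, time stands still between calls to the robot, and variables do not carry over. Pictures are saved under pics/ and viewed, at most 10 in all, crops included, and the job is handed in when it is done.

Besides the shell and the picture viewer there is one more tool, called after "Request:" as name(argument=value, ...) on one line, values as JSON. send_rows: Moves the arm, as the interface text tells. Its arguments: {"type":"object","properties":{"rows":{"type":"array","items":{"type":"object","properties":{"hand":{"type":"number"},"x":{"type":"number"},"y":{"type":"number"},"z":{"type":"number"},"roll":{"type":"number"}}}},"force":{"type":"number"}},"required":["rows"]}

```bash
mkdir -p pics; python3 - <<'E'
from bench import *
import cv2,numpy as np
for n in("scene","top"):
    cv2.imwrite(f"pics/{n}.png",get_image(n)); c=get_calibration(n); print(n,np.round(c["mtx"],1).tolist(),np.round(c["world_from_camera"],3).tolist())
s=get_state();print({k:np.round(v,3).tolist() for k,v in s.items()})
E
```

```text
scene [[538.5, 0.0, 285.3], [0.0, 538.5, 215.4], [0.0, 0.0, 1.0]] [[-0.411, 0.531, -0.741, 1.587], [0.912, 0.23, -0.34, 0.511], [-0.01, -0.816, -0.578, 0.925], [0.0, 0.0, 0.0, 1.0]]
top [[399.2, 0.0, 280.7], [0.0, 399.2, 210.0], [0.0, 0.0, 1.0]] [[-0.016, -0.997, 0.073, 0.438], [-1.0, 0.016, -0.006, 0.004], [0.004, -0.073, -0.997, 0.958], [0.0, 0.0, 0.0, 1.0]]
{'time': 0.1, 'joint_positions': [-1.15, 0.322, -0.07, 1.452, 0.023, 1.371, -0.057], 'qd': [0.0, -0.002, 0.002, -0.004, -0.0, -0.002, 0.001], 'joint_torque': [0.0, -49.257, -0.406, -31.34, -0.064, 0.039, 0.0], 'position': [0.257, 0.597, 0.291], 'tool_rot': [-0.634, -3.077, 0.003], 'ft_force': [0.667, -0.842, 0.41], 'torque': [-0.014, 0.056, -0.012], 'grip_force': 0.0, 'grip_width': 1.001}
```

View pics/top.png

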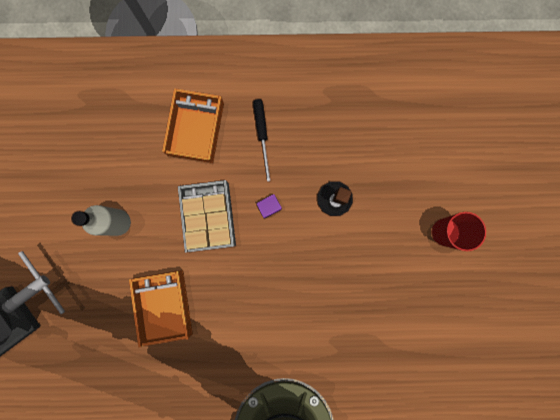

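View pics/scene.png

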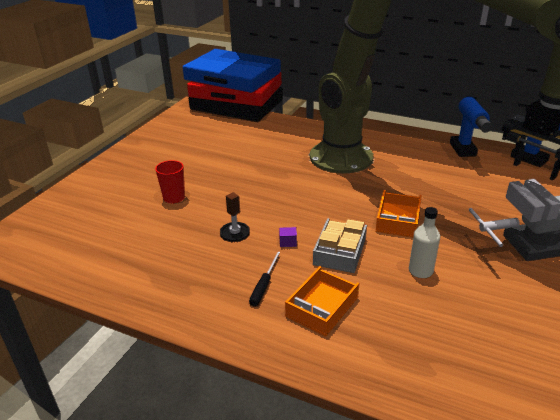

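Grey bin at top (206,216); the two orange ones at (193,126) and (160,308) are look-alikes, as is the purple block at (268,206). The tamper stands in the black saucer at (335,198). I'll enlarge the bin and tamper to confirm.

```bash
cat > h.py <<'E'
from bench import *
import cv2,numpy as np
def ray(n,px,c=None):
    c=c or get_calibration(n); T=np.array(c["world_from_camera"]); d=T[:3,:3]@np.linalg.inv(c["mtx"])@np.r_[px,1.]
    return T[:3,3],d
def onz(n,px,z,c=None):
    o,d=ray(n,px,c); return o+d*(z-o[2])/d[2]
def proj(n,P,c=None):
    c=c or get_calibration(n); T=np.linalg.inv(np.array(c["world_from_camera"])); p=np.array(c["mtx"])@(T[:3,:3]@P+T[:3,3]); return p[:2]/p[2]
E
python3 - <<'E'
from h import *
t=cv2.imread("pics/top.png");s=cv2.imread("pics/scene.png")
a=cv2.resize(t[170:265,165:250],None,fx=4.5,fy=4.5,interpolation=2)
b=cv2.resize(s[210:275,305:375],None,fx=5.6,fy=5.6,interpolation=2)
H=max(a.shape[0],b.shape[0]);f=lambda i:cv2.copyMakeBorder(i,0,H-i.shape[0],0,0,0)
cv2.imwrite("pics/crop1.png",np.hstack([f(a),f(b)]))
# saucer
hsv=cv2.cvtColor(t,cv2.COLOR_BGR2HSV)
m=((t.max(2)<45)*255).astype(np.uint8);m[:170]=0;m[230:]=0;m[:,:300]=0;m[:,370:]=0
c=max(cv2.findContours(m,0,2)[0],key=cv2.contourArea);(cx,cy),r=cv2.minEnclosingCircle(c);print("saucer",cx,cy,r,onz("top",(cx,cy),.008))
# handle in both views
for n,im,(x0,x1,y0,y1) in(("top",t,(325,355,180,205)),("scene",s,(220,245,188,218))):
    q=im[y0:y1,x0:x1].astype(int); mm=(((q[...,2]-q[...,0])>12)&(q.max(2)<110)).astype(np.uint8)*255
    if mm.any():
        c=max(cv2.findContours(mm,0,2)[0],key=cv2.contourArea);print(n,np.array(cv2.minAreaRect(c)[0])+[x0,y0],cv2.minAreaRect(c)[1:],cv2.boundingRect(c))
E
```

```text
saucer 334.3817138671875 198.14515686035156 17.41518783569336 [ 0.53396351 -0.1306963   0.008     ]
top [343.  195.5] ((17.0, 18.0), 90.0) (9, 7, 19, 18)
scene [232.5 205.5] ((21.0, 13.0), 90.0) (6, 7, 14, 22)
```

View pics/crop1.png

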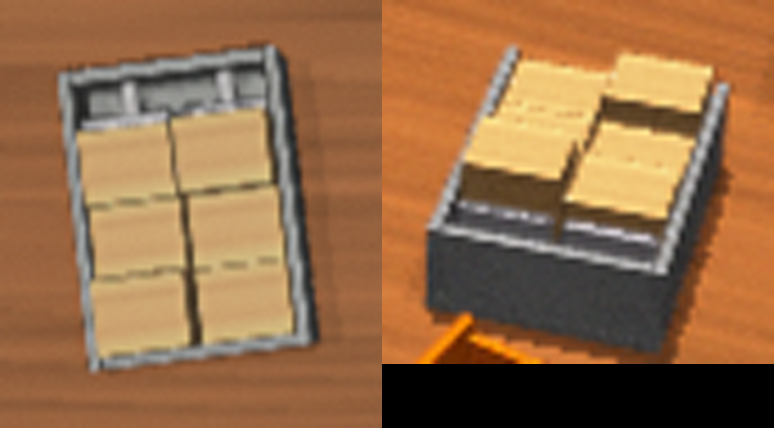

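The crops show the grey bin with beech chocks: proud blocks are near-left (+x,-y), far-right (-x,+y) and maybe a lower one near-right (+x,+y). I'll get a closer look with the wrist camera on the way to the tamper.

```bash
python3 - <<'E'
from h import *
from scipy.spatial.transform import Rotation as R
s=get_state();c=get_calibration("wrist");T=np.array(c["world_from_camera"]);Rt=R.from_rotvec(s["tool_rot"]).as_matrix()
print(np.round(c["mtx"],1).tolist());print(np.round(Rt,3).tolist());print("cam in tool",Rt.T@(T[:3,3]-s["position"]),np.round(Rt.T@T[:3,:3],3).tolist())
t=165;k=4.5
for p in((62,75),(280,48),(312,340),(95,368)): print(onz("top",(165+p[0]/k,170+p[1]/k),.046)[:2])
o1,d1=ray("top",(344,195));o2,d2=ray("scene",(232.5,199))
print("handle top",onz("top",(344,195),.12)[:2],onz("scene",(232.5,197),.12)[:2])
print("driver/others",onz("top",(105,220),.1)[:2])
E
```

```text
[[372.4, 0.0, 276.3], [0.0, 372.4, 206.5], [0.0, 0.0, 1.0]]
[[-0.918, 0.396, -0.001], [0.396, 0.918, -0.002], [-0.0, -0.002, -1.0]]
cam in tool [ 0.0719163  -0.00030766 -0.09170751] [[0.0, -0.965, -0.264], [1.0, -0.0, 0.001], [-0.001, -0.264, 0.965]]
[0.56227423 0.231656  ]
[0.57443537 0.12034649]
[0.42541288 0.10515038]
[0.41312734 0.21467416]
handle top [ 0.52901455 -0.13534933] [ 0.53312636 -0.13067955]
driver/others [0.48534224 0.37613944]
```

Request:
send_rows(rows=[{"x": 12, "y": -20, "roll": 2.5}, {"x": 20, "y": -38, "roll": 2.5}, {"x": 20, "y": -38, "roll": 2.5}, {"x": 20, "y": -38, "roll": 2.5}, {"x": 20, "y": -38, "roll": 2.5}, {"x": 20, "y": -38, "roll": 2.5}, {"x": 20, "y": -38, "roll": 2.5}, {"x": 20, "y": -38, "roll": 2.5}, {"x": 15, "y": -30, "roll": 2.5}, {"x": 10, "y": -20}])

```text
schema error: expected keys hand, x, y, z, roll
```

```bash
python3 - <<'E'
from h import *
import pickle
c=get_calibration("wrist");im=get_image("wrist");cv2.imwrite("pics/w1.png",im);pickle.dump(c,open("w1.pkl","wb"))
s=get_state();print(s["position"],s["tool_rot"],s["time"],s["ft_force"])
E
```

```text
[0.25709381 0.59663663 0.29139334] [-6.34519984e-01 -3.07660768e+00  2.35794637e-03] 0.15 [ 0.4934331   0.06075588 -0.83793928]
```

View pics/w1.png

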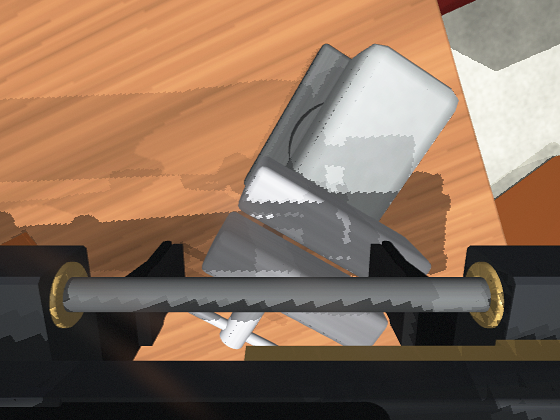

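The move was refused because every key must be given. The picture shows that the fingers block rows below about 245, so the bin has to lie in the upper half of the view.

Request:
send_rows(rows=[{"hand": 87, "x": 10, "y": -14, "z": 15, "roll": 2.3}, {"hand": 87, "x": 26, "y": -32, "z": 15, "roll": 2.3}, {"hand": 87, "x": 30, "y": -36, "z": 10, "roll": 2.3}, {"hand": 87, "x": 30, "y": -36, "z": 0, "roll": 2.3}, {"hand": 87, "x": 30, "y": -36, "z": 0, "roll": 2.3}, {"hand": 87, "x": 30, "y": -36, "z": 0, "roll": 2.3}, {"hand": 87, "x": 30, "y": -36, "z": 0, "roll": 2.3}, {"hand": 87, "x": 30, "y": -36, "z": 0, "roll": 2.3}, {"hand": 87, "x": 30, "y": -36, "z": 0, "roll": 2.3}, {"hand": 87, "x": 30, "y": -36, "z": 0, "roll": 2.3}])

```text
time: 1.15
position: [0.534, 0.2613, 0.3321]
tool_rot: [-0.006, -3.141, -0.0]
ft_force: [0.2, 0.8, -0.0]
grip_width: 1.002
grip_force: 0.0
```

Request:
send_rows(rows=[{"hand": 87, "x": 25, "y": -34, "z": 0, "roll": 0}, {"hand": 87, "x": 12, "y": -16, "z": 0, "roll": 0}, {"hand": 87, "x": 0, "y": 0, "z": 0, "roll": 0}])

```text
time: 1.45
position: [0.5722, 0.2083, 0.3318]
tool_rot: [0.02, 3.141, -0.004]
ft_force: [0.6, 0.1, 0.4]
grip_width: 0.998
grip_force: 0.0
```

```bash
cat > shot.py <<'E'
from h import *
import pickle,sys
n=sys.argv[1];c=get_calibration("wrist");im=get_image("wrist");cv2.imwrite(f"pics/{n}.png",im);pickle.dump(c,open(n+".pkl","wb"))
s=get_state();print(s["position"],s["tool_rot"],s["time"],s["ft_force"])
E
python3 shot.py v1
```

```text
[0.57079897 0.21131635 0.33182165] [-1.39530741e-02 -3.14090548e+00  6.45036941e-04] 1.5 [-0.3568942  -0.43585757 -0.99647479]
```

Request:
send_rows(rows=[{"hand": 87, "x": 0, "y": -25, "z": 0, "roll": 0}, {"hand": 87, "x": 0, "y": -45, "z": 0, "roll": 0}, {"hand": 87, "x": 0, "y": -25, "z": 0, "roll": 0}, {"hand": 87, "x": 0, "y": 0, "z": 0, "roll": 0}])

```text
time: 1.9
position: [0.5699, 0.1148, 0.3326]
tool_rot: [0.015, 3.141, -0.002]
ft_force: [-0.2, 0.4, -0.3]
grip_width: 0.999
grip_force: 0.0
```

```bash
python3 shot.py v2; python3 -c "
import cv2,numpy as np
cv2.imwrite('pics/v12.png',np.vstack([cv2.imread('pics/v1.png')[:250],cv2.imread('pics/v2.png')[:250]]))"
```

```text
[0.56971046 0.11782593 0.33250987] [1.01206112e-02 3.14150340e+00 1.45148892e-03] 1.95 [ 0.40361724  0.76581104 -0.90315543]
```

View pics/v12.png

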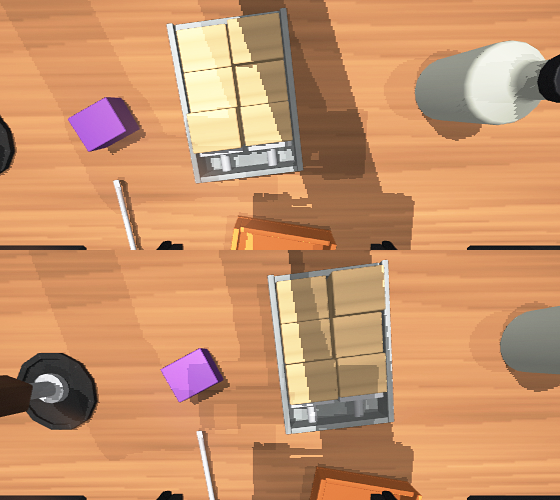

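v1 shows the bin at columns 168–301, rows 9–182; v2 shows it at columns 268–393. The saucer is at v2 (58,142). The heights need a closer stereo pair, so I'll descend.

Request:
send_rows(rows=[{"hand": 87, "x": 0, "y": 0, "z": -25, "roll": 0}, {"hand": 87, "x": 0, "y": 0, "z": -45, "roll": 0}, {"hand": 87, "x": 0, "y": 0, "z": -30, "roll": 0}, {"hand": 87, "x": 0, "y": 0, "z": -10, "roll": 0}, {"hand": 87, "x": 0, "y": 0, "z": 0, "roll": 0}])

```text
time: 2.45
position: [0.5691, 0.1201, 0.2209]
tool_rot: [-0.004, -3.139, 0.0]
ft_force: [-0.7, -0.1, 0.5]
grip_width: 1.001
grip_force: 0.0
```

```bash
python3 shot.py n1
```

```text
[0.57016374 0.11977553 0.22274814] [4.59691753e-03 3.14154765e+00 1.03601638e-03] 2.5 [0.40131773 0.20462979 0.74015285]
```

Request:
send_rows(rows=[{"hand": 87, "x": 0, "y": 25, "z": 0, "roll": 0}, {"hand": 87, "x": 0, "y": 45, "z": 0, "roll": 0}, {"hand": 87, "x": 0, "y": 35, "z": 0, "roll": 0}, {"hand": 87, "x": 0, "y": 15, "z": 0, "roll": 0}, {"hand": 87, "x": 0, "y": 0, "z": 0, "roll": 0}])

```text
time: 3.0
position: [0.5702, 0.2417, 0.224]
tool_rot: [0.0, 3.139, 0.004]
ft_force: [-0.0, -0.2, -0.6]
grip_width: 0.999
grip_force: 0.0
```

```bash
python3 shot.py n2; python3 - <<'E'
import cv2,numpy as np
a=cv2.imread('pics/n1.png')[:235];b=cv2.imread('pics/n2.png')[:235]
cv2.imwrite('pics/n12.png',np.hstack([cv2.resize(a[:,230:470],None,fx=1.65,fy=2.4,interpolation=2),cv2.resize(b[:,90:330],None,fx=1.65,fy=2.4,interpolation=2)]))
E
```

```text
[0.5706671  0.23860387 0.22361808] [5.40559015e-03 3.13965861e+00 4.87740802e-04] 3.05 [-0.13271687 -0.32461896  0.21480806]
```

View pics/n12.png

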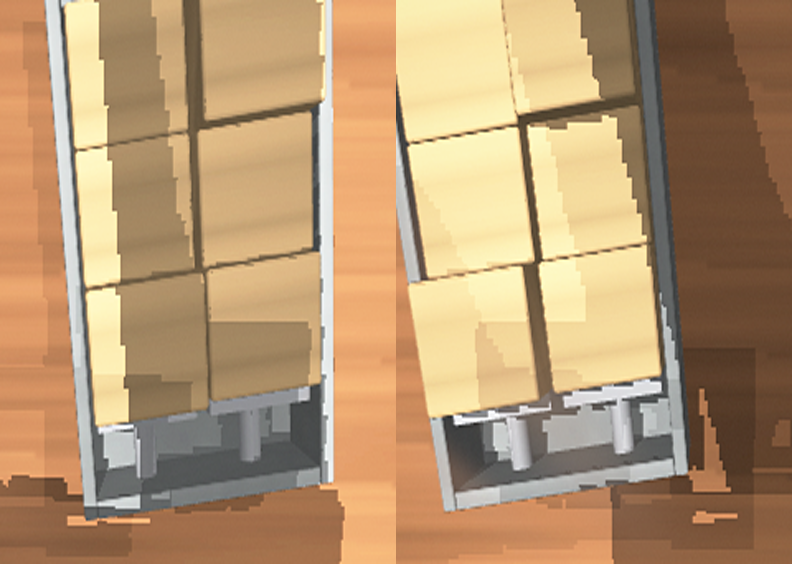

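```bash
python3 - <<'E'
from h import *
import pickle
c1,c2=[pickle.load(open(f"n{i}.pkl","rb")) for i in(1,2)]
def tri(a,b):
    o1,d1=ray("",(230+a[0]/1.65,a[1]/2.4),c1);o2,d2=ray("",(90+(b[0]-396)/1.65,b[1]/2.4),c2)
    s=np.linalg.lstsq(np.c_[d1,-d2],o2-o1,rcond=None)[0];return (o1+s[0]*d1+o2+s[1]*d2)/2
D={"A+x-y":[((86,290),(408,283)),((205,272),(527,263)),((97,426),(431,418)),((208,408),(540,398))],
"B+x+y":[((207,270),(540,263)),((320,250),(650,243)),((211,402),(553,394)),((321,384),(662,375))],
"C0-y":[((77,150),(408,143)),((190,133),(521,125)),((196,269),(535,262)),((85,287),(421,281))],
"D0+y":[((313,110),(638,105)),((315,247),(649,241)),((204,268),(538,260))],
"E-x-y":[((75,150),(404,143)),((187,131),(517,124))],"F-x+y":[((204,121),(519,113)),((323,102),(637,93))],
"rim":[((97,517),(446,511)),((333,483),(686,472))]}
for k,v in D.items():
    P=np.array([tri(*p) for p in v]);print(k,np.round(P.mean(0),4),"z",np.round(P[:,2],4))
E
```

```text
A+x-y [0.5231 0.1496 0.0623] z [0.0631 0.061  0.0628 0.0624]
B+x+y [0.5179 0.199  0.052 ] z [0.0514 0.0519 0.053  0.0518]
C0-y [0.4854 0.1455 0.0462] z [0.045  0.0431 0.0458 0.0507]
D0+y [0.4853 0.2027 0.0482] z [0.0463 0.0481 0.0503]
E-x-y [0.4666 0.1426 0.0454] z [0.0468 0.0439]
F-x+y [0.4604 0.193  0.0557] z [0.0562 0.0551]
rim [0.5692 0.1817 0.0521] z [0.0563 0.0479]
```

The near stereo pair shows A (+x,-y), B (+x,+y) and F (-x,+y) proud, but F is cut at the top edge, so A against F is not settled. I'll take another pair nearer and more central.

Request:
send_rows(rows=[{"hand": 87, "x": -15, "y": -7, "z": -15, "roll": 0}, {"hand": 87, "x": -15, "y": -7, "z": -17, "roll": 0}, {"hand": 87, "x": -10, "y": -5, "z": -12, "roll": 0}, {"hand": 87, "x": 0, "y": 0, "z": 0, "roll": 0}, {"hand": 87, "x": 0, "y": 0, "z": 0, "roll": 0}])

```text
time: 3.55
position: [0.5313, 0.2173, 0.1793]
tool_rot: [0.013, 3.14, 0.0]
ft_force: [-0.1, 0.9, 0.7]
grip_width: 0.996
grip_force: 0.0
```

```bash
python3 shot.py m2
```

```text
[0.53169638 0.21798849 0.17968425] [1.16012962e-02 3.13907596e+00 1.11561345e-03] 3.6 [-0.18361162  0.19607481  0.49822836]
```

Request:
send_rows(rows=[{"hand": 87, "x": 0, "y": -25, "z": 0, "roll": 0}, {"hand": 87, "x": 0, "y": -45, "z": 0, "roll": 0}, {"hand": 87, "x": 0, "y": -35, "z": 0, "roll": 0}, {"hand": 87, "x": 0, "y": -15, "z": 0, "roll": 0}, {"hand": 87, "x": 0, "y": 0, "z": 0, "roll": 0}, {"hand": 87, "x": 0, "y": 0, "z": 0, "roll": 0}])

```text
time: 4.2
position: [0.5308, 0.1005, 0.1789]
tool_rot: [0.007, 3.14, 0.002]
ft_force: [0.5, 0.7, 0.5]
grip_width: 1.003
grip_force: 0.0
```

```bash
python3 shot.py m1; python3 - <<'E'
from h import *
import pickle
cs=[];
for n in("m1","m2"):
    c=pickle.load(open(n+".pkl","rb"));a=cv2.imread(f"pics/{n}.png");u,v=proj("",np.array([.494,.168,.05]),c);u,v=int(u),int(v);u0,v0=max(u-110,0),max(v-145,0);print(n,u0,v0)
    cs.append(cv2.resize(a[v0:v0+290,u0:u0+195],(390,580),interpolation=2))
cv2.imwrite("pics/m12.png",np.hstack(cs))
E
```

```text
[0.53056983 0.10118606 0.17870197] [4.82687911e-03 3.14073877e+00 2.19751131e-03] 4.25 [ 0.70697352  0.55316191 -0.2621543 ]
m1 278 20
m2 83 20
```

View pics/m12.png

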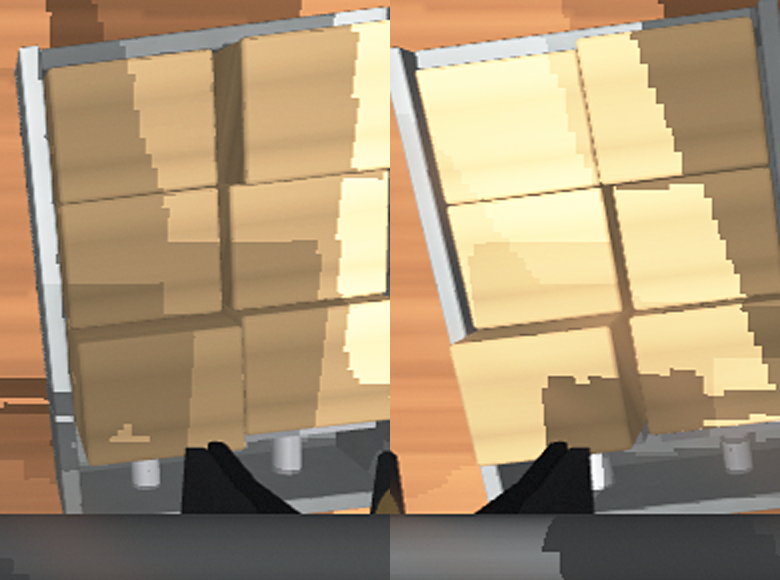

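```bash
python3 - <<'E'
from h import *
import pickle
c1,c2=[pickle.load(open(f"m{i}.pkl","rb")) for i in(1,2)]
def tri(a,b):
    o1,d1=ray("",(278+a[0]/2,20+a[1]/2),c1);o2,d2=ray("",(83+(b[0]-390)/2,20+b[1]/2),c2)
    s=np.linalg.lstsq(np.c_[d1,-d2],o2-o1,rcond=None)[0];return (o1+s[0]*d1+o2+s[1]*d2)/2
D={"F":[((243,38),(578,38)),((244,184),(596,186))],"E":[((47,70),(417,68)),((213,49),(577,50)),((217,186),(598,187)),((57,204),(440,204))],
"C":[((60,207),(447,207)),((218,188),(606,189)),((222,310),(620,312)),((72,327),(475,330))],"D":[((230,187),(614,190)),((233,310),(635,308))],
"A":[((80,346),(451,344)),((242,325),(617,326)),((90,463),(479,466))],"B":[((245,317),(629,318)),((247,435),(647,434))]}
for k,v in D.items():
    P=np.array([tri(*p) for p in v]);print(k,np.round(P,4).tolist())
E
```

```text
F [[0.4259, 0.1659, 0.0585], [0.4633, 0.1685, 0.061]]
E [[0.4313, 0.1155, 0.0428], [0.4267, 0.162, 0.0446], [0.4641, 0.1655, 0.0459], [0.4688, 0.1187, 0.0462]]
C [[0.4697, 0.1198, 0.0442], [0.4647, 0.167, 0.042], [0.501, 0.1697, 0.0462], [0.5065, 0.1241, 0.0448]]
D [[0.4647, 0.1698, 0.0443], [0.5009, 0.1738, 0.0437]]
A [[0.5073, 0.1245, 0.0637], [0.5027, 0.1715, 0.0601], [0.5438, 0.1284, 0.0638]]
B [[0.5014, 0.174, 0.0546], [0.5378, 0.1775, 0.0553]]
```

A stands about 18 mm proud, F about 14 and B about 10, while C, D and E are seated. So the order is A (+x,-y), F (-x,+y), B (+x,+y), and contact heights will confirm it. Next is the tamper.

Request:
send_rows(rows=[{"hand": 87, "x": 5, "y": -15, "z": 20, "roll": 0}, {"hand": 87, "x": 10, "y": -35, "z": 30, "roll": 0}, {"hand": 87, "x": 10, "y": -40, "z": 25, "roll": 0}, {"hand": 87, "x": 15, "y": -42, "z": 15, "roll": 0}, {"hand": 87, "x": 15, "y": -42, "z": 10, "roll": 0}, {"hand": 87, "x": 10, "y": -35, "z": 0, "roll": 0}, {"hand": 87, "x": 5, "y": -22, "z": 0, "roll": 0}, {"hand": 87, "x": 0, "y": 0, "z": 0, "roll": 0}, {"hand": 87, "x": 0, "y": 0, "z": 0, "roll": 0}])

```text
time: 5.15
position: [0.6009, -0.1299, 0.2779]
tool_rot: [-0.005, -3.141, -0.002]
ft_force: [0.1, 0.6, -0.1]
grip_width: 1.0
grip_force: 0.0
```

```bash
python3 shot.py t1; python3 - <<'E'
from h import *
im=cv2.imread("pics/t1.png");cv2.imwrite("pics/t1b.png",cv2.resize(im[0:260,130:430],None,fx=2.3,fy=2.3,interpolation=2))
E
```

```text
[ 0.60080585 -0.12913837  0.27791288] [-2.87616947e-03 -3.14114505e+00 -2.33132456e-03] 5.2 [-0.53173492  0.57721693 -0.32278079]
```

View pics/t1b.png

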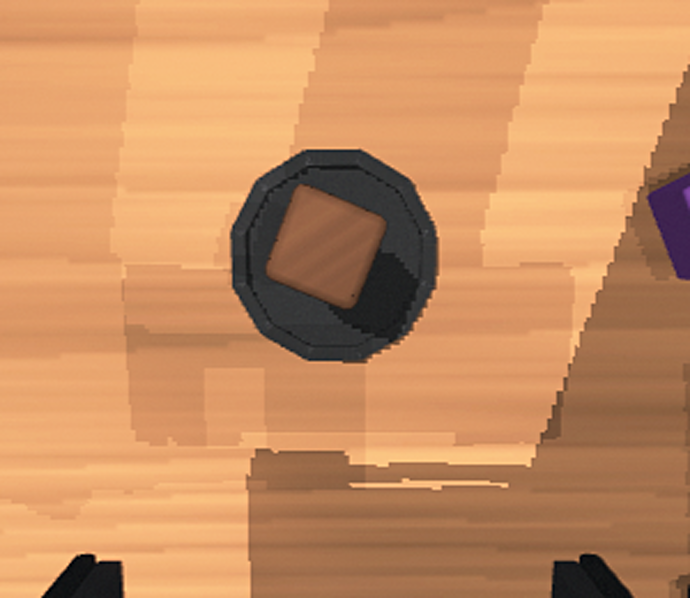

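```bash
python3 - <<'E'
from h import *
import pickle
c=pickle.load(open("t1.pkl","rb"));f=lambda p,z:onz("",(130+p[0]/2.3,p[1]/2.3),z,c)
C=[f(p,.124) for p in((301,184),(387,219),(352,308),(267,271))]
print(np.mean(C,0));
for a in range(4):
    e=C[(a+1)%4]-C[a];print(np.hypot(*e[:2]),np.degrees(np.arctan2(e[1],e[0]))%90)
im=cv2.imread("pics/t1.png");m=((im.max(2)<75)*255).astype(np.uint8);m[:50]=0;m[170:]=0;m[:,:220]=0;m[:,330:]=0
q=max(cv2.findContours(m,0,2)[0],key=cv2.contourArea);(x,y),r=cv2.minEnclosingCircle(q);print(x,y,r,"saucer",onz("",(x,y),.008,c))
s=get_state();print(s["position"])
E
```

```text
[ 0.53023968 -0.13221179  0.124     ]
0.025240286724248946 68.6324302467458
0.025881129122667 68.27557406625003
0.02585038979906854 66.66643730330189
0.025005228872201652 66.89971752054211
274.5 110.5 46.93090057373047 saucer [ 0.5340443  -0.13105359  0.008     ]
[ 0.60080585 -0.12913837  0.27791288]
```

Request:
send_rows(rows=[{"hand": 87, "x": -20, "y": -1, "z": 0, "roll": -4}, {"hand": 87, "x": -30, "y": -1, "z": 0, "roll": -7}, {"hand": 87, "x": -21, "y": -1, "z": 0, "roll": -7}, {"hand": 87, "x": 0, "y": 0, "z": -15, "roll": -4.4}, {"hand": 87, "x": 0, "y": 0, "z": -35, "roll": 0}, {"hand": 87, "x": 0, "y": 0, "z": -40, "roll": 0}, {"hand": 87, "x": 0, "y": 0, "z": -26, "roll": 0}, {"hand": 87, "x": 0, "y": 0, "z": -10, "roll": 0}, {"hand": 87, "x": 0, "y": 0, "z": 0, "roll": 0}, {"hand": 87, "x": 0, "y": 0, "z": 0, "roll": 0}])

```text
time: 6.2
position: [0.5303, -0.1343, 0.1536]
tool_rot: [0.616, 3.079, 0.001]
ft_force: [-0.2, 0.6, 0.1]
grip_width: 0.997
grip_force: 0.0
```

```bash
python3 -c "
from h import *
s=get_state();print(s['position'],s['tool_rot'],s['ft_force'])"
```

```text
[ 0.53025612 -0.13431161  0.1536017 ] [6.15854241e-01 3.07857812e+00 7.77231368e-04] [-0.20307117  0.60287778  0.09795699]
```

Request:
send_rows(force=35, rows=[{"hand": 60, "x": 0, "y": 2, "z": 0, "roll": 0}, {"hand": 40, "x": 0, "y": 0, "z": 0, "roll": 0}, {"hand": 32, "x": 0, "y": 0, "z": 0, "roll": 0}, {"hand": 30, "x": 0, "y": 0, "z": 0, "roll": 0}, {"hand": 26, "x": 0, "y": 0, "z": 0, "roll": 0}, {"hand": 20, "x": 0, "y": 0, "z": 0, "roll": 0}, {"hand": 20, "x": 0, "y": 0, "z": 0, "roll": 0}, {"hand": 20, "x": 0, "y": 0, "z": 0, "roll": 0}, {"hand": 20, "x": 0, "y": 0, "z": 0, "roll": 0}])

```text
time: 7.1
position: [0.5292, -0.133, 0.1522]
tool_rot: [-0.619, -3.08, -0.0]
ft_force: [0.3, -0.3, 0.3]
grip_width: 0.317
grip_force: 34.9
```

```bash
python3 -c "
from h import *
for i in range(1):
  s=get_state();print(s['position'],s['tool_rot'],s['ft_force'],s['torque'],s['grip_width']*87)"
```

```text
[ 0.52918727 -0.13302373  0.1522164 ] [-6.18508710e-01 -3.08006629e+00 -1.28059155e-04] [ 0.34420679 -0.33346383  0.30890954] [ 0.01738396 -0.04353184 -0.00585272] 27.592021227162903
```

Grasped at 27.6 mm and 35 N. Next: lift and carry over A.

Request:
send_rows(rows=[{"hand": 20, "x": 0, "y": 0, "z": 10, "roll": 0}, {"hand": 20, "x": 0, "y": 0, "z": 25, "roll": 0}, {"hand": 20, "x": 0, "y": 0, "z": 35, "roll": 0}, {"hand": 20, "x": 0, "y": 15, "z": 30, "roll": 0}, {"hand": 20, "x": 0, "y": 30, "z": 10, "roll": 0}, {"hand": 20, "x": -1, "y": 40, "z": 0, "roll": 0}, {"hand": 20, "x": -1, "y": 42, "z": 0, "roll": 0}, {"hand": 20, "x": -2, "y": 42, "z": 0, "roll": 0}, {"hand": 20, "x": -2, "y": 42, "z": 0, "roll": 0}, {"hand": 20, "x": 0, "y": 38, "z": 0, "roll": 0}])

```text
time: 8.1
position: [0.5224, 0.1181, 0.2626]
tool_rot: [-0.617, -3.08, -0.001]
ft_force: [1.2, -0.3, -2.1]
grip_width: 0.32
grip_force: 34.9
```

Request:
send_rows(rows=[{"hand": 20, "x": 0, "y": 23, "z": 0, "roll": 0}, {"hand": 20, "x": 0, "y": 10, "z": -5, "roll": 0}, {"hand": 20, "x": 0, "y": 0, "z": -15, "roll": 0}, {"hand": 20, "x": 0, "y": 0, "z": -12, "roll": 0}, {"hand": 20, "x": 0, "y": 0, "z": -5, "roll": 0}, {"hand": 20, "x": 0, "y": 0, "z": 0, "roll": 0}, {"hand": 20, "x": 0, "y": 0, "z": 0, "roll": 0}])

```text
time: 8.8
position: [0.5234, 0.1479, 0.2253]
tool_rot: [0.621, 3.08, -0.0]
ft_force: [-0.6, -0.2, -2.7]
grip_width: 0.319
grip_force: 34.9
```

```bash
python3 -c "
from h import *
s=get_state();print(s['position'],s['tool_rot'],s['ft_force'],s['torque'],s['joint_torque'])
"; python3 shot.py a1; python3 - <<'E'
from h import *
im=cv2.imread("pics/a1.png");s=get_image("scene");cv2.imwrite("pics/a1b.png",np.hstack([im[:,100:460],cv2.resize(s[140:280,300:420],(360,420),interpolation=2)]))
E
```

```text
[0.52344395 0.14789622 0.22528396] [ 6.21113133e-01  3.07951400e+00 -2.69426265e-04] [-0.56158935 -0.24984341 -2.6699354 ] [ 0.01590135 -0.01453191  0.05132051] [ 5.20076661e-02 -3.71058941e+01  1.26137126e+00 -3.03105354e+01
  7.17775853e-03  1.16827560e-01  3.40190389e-03]
[0.52360339 0.14824968 0.22566074] [6.20318413e-01 3.07904797e+00 4.42340079e-04] 8.85 [ 0.32523179 -0.16394267 -2.65632854]
```

View pics/a1b.png

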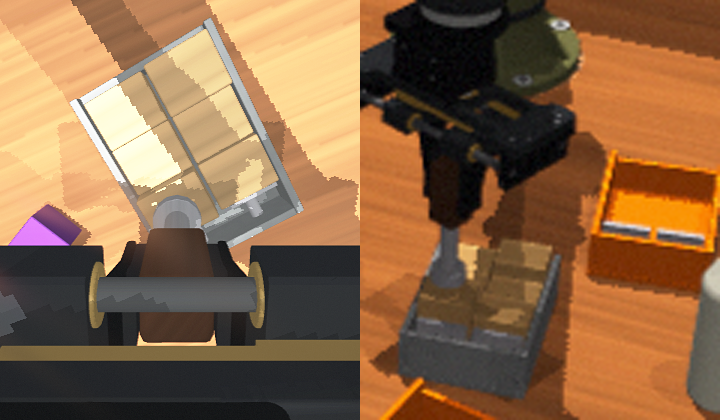

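The tamper's foot hangs over A, roughly centred at wrist (178,213). Weight reading is about -2.65 N. I'll feel downward.

Request:
send_rows(rows=[{"hand": 20, "x": 0, "y": 1, "z": -2, "roll": 0}, {"hand": 20, "x": 0, "y": 0, "z": -3, "roll": 0}, {"hand": 20, "x": 0, "y": 0, "z": -2, "roll": 0}, {"hand": 20, "x": 0, "y": 0, "z": -1, "roll": 0}, {"hand": 20, "x": 0, "y": 0, "z": 0, "roll": 0}])

```text
time: 9.4
position: [0.5231, 0.1499, 0.217]
tool_rot: [-0.618, -3.08, 0.0]
ft_force: [0.2, -0.4, -2.9]
grip_width: 0.321
grip_force: 34.9
```

Request:
send_rows(rows=[{"hand": 20, "x": 0, "y": 0, "z": -1, "roll": 0}, {"hand": 20, "x": 0, "y": 0, "z": -1, "roll": 0}, {"hand": 20, "x": 0, "y": 0, "z": 0, "roll": 0}])

```text
time: 9.7
position: [0.5231, 0.15, 0.2151]
tool_rot: [-0.618, -3.08, 0.0]
ft_force: [0.3, -0.0, -3.3]
grip_width: 0.32
grip_force: 34.9
```

Request:
send_rows(rows=[{"hand": 20, "x": 0, "y": 0, "z": -1, "roll": 0}, {"hand": 20, "x": 0, "y": 0, "z": -1, "roll": 0}, {"hand": 20, "x": 0, "y": 0, "z": 0, "roll": 0}])

```text
time: 10.0
position: [0.5233, 0.15, 0.2134]
tool_rot: [0.618, 3.08, 0.0]
ft_force: [-0.1, -0.6, -2.2]
grip_width: 0.319
grip_force: 34.9
```

Request:
send_rows(rows=[{"hand": 20, "x": 0, "y": 0, "z": -1, "roll": 0}, {"hand": 20, "x": 0, "y": 0, "z": 0, "roll": 0}])

```text
time: 10.2
position: [0.5233, 0.15, 0.2127]
tool_rot: [0.618, 3.08, 0.0]
ft_force: [-1.0, -0.0, 0.5]
grip_width: 0.32
grip_force: 34.9
```

Contact at TCP z of about 0.213 puts A's top about 19 mm proud, which confirms it as chock1. I'll push it down.

Request:
send_rows(rows=[{"hand": 20, "x": 0, "y": 0, "z": -1, "roll": 0}, {"hand": 20, "x": 0, "y": 0, "z": -1, "roll": 0}, {"hand": 20, "x": 0, "y": 0, "z": -1, "roll": 0}, {"hand": 20, "x": 0, "y": 0, "z": -1, "roll": 0}, {"hand": 20, "x": 0, "y": 0, "z": 0, "roll": 0}])

```text
time: 10.7
position: [0.5233, 0.15, 0.2082]
tool_rot: [0.618, 3.08, 0.0]
ft_force: [-0.8, -0.2, 0.2]
grip_width: 0.318
grip_force: 34.9
```

Request:
send_rows(rows=[{"hand": 20, "x": 0, "y": 0, "z": -1, "roll": 0}, {"hand": 20, "x": 0, "y": 0, "z": -1, "roll": 0}, {"hand": 20, "x": 0, "y": 0, "z": -1, "roll": 0}, {"hand": 20, "x": 0, "y": 0, "z": -1, "roll": 0}, {"hand": 20, "x": 0, "y": 0, "z": -1, "roll": 0}, {"hand": 20, "x": 0, "y": 0, "z": -1, "roll": 0}, {"hand": 20, "x": 0, "y": 0, "z": -1, "roll": 0}, {"hand": 20, "x": 0, "y": 0, "z": -1, "roll": 0}, {"hand": 20, "x": 0, "y": 0, "z": -1, "roll": 0}, {"hand": 20, "x": 0, "y": 0, "z": 0, "roll": 0}])

```text
time: 11.7
position: [0.5233, 0.15, 0.1991]
tool_rot: [0.618, 3.08, 0.0]
ft_force: [0.2, 0.8, 0.5]
grip_width: 0.32
grip_force: 34.9
```

Request:
send_rows(rows=[{"hand": 20, "x": 0, "y": 0, "z": -1, "roll": 0}, {"hand": 20, "x": 0, "y": 0, "z": -1, "roll": 0}, {"hand": 20, "x": 0, "y": 0, "z": -1, "roll": 0}, {"hand": 20, "x": 0, "y": 0, "z": 0, "roll": 0}])

```text
time: 12.1
position: [0.5233, 0.1499, 0.1961]
tool_rot: [0.619, 3.08, 0.0]
ft_force: [1.0, -0.0, -0.1]
grip_width: 0.318
grip_force: 34.9
```

Request:
send_rows(rows=[{"hand": 20, "x": 0, "y": 0, "z": -0.5, "roll": 0}, {"hand": 20, "x": 0, "y": 0, "z": -0.5, "roll": 0}, {"hand": 20, "x": 0, "y": 0, "z": 0, "roll": 0}])

```text
time: 12.4
position: [0.5233, 0.1499, 0.1953]
tool_rot: [0.618, 3.08, 0.0]
ft_force: [0.1, 1.2, 1.8]
grip_width: 0.319
grip_force: 34.9
```

Request:
send_rows(rows=[{"hand": 20, "x": 0, "y": 0, "z": -0.5, "roll": 0}, {"hand": 20, "x": 0, "y": 0, "z": 0, "roll": 0}])

```text
time: 12.6
position: [0.5233, 0.15, 0.1948]
tool_rot: [0.618, 3.08, 0.0]
ft_force: [0.2, -0.3, 1.5]
grip_width: 0.319
grip_force: 34.9
```

Request:
send_rows(rows=[{"hand": 20, "x": 0, "y": 0, "z": -0.5, "roll": 0}, {"hand": 20, "x": 0, "y": 0, "z": 0, "roll": 0}])

```text
time: 12.8
position: [0.5233, 0.15, 0.1943]
tool_rot: [0.618, 3.08, 0.0]
ft_force: [0.5, 0.2, 1.1]
grip_width: 0.318
grip_force: 34.9
```

Request:
send_rows(rows=[{"hand": 20, "x": 0, "y": 0, "z": -0.5, "roll": 0}, {"hand": 20, "x": 0, "y": 0, "z": 0, "roll": 0}])

```text
time: 13.0
position: [0.5233, 0.15, 0.1942]
tool_rot: [0.618, 3.08, 0.0]
ft_force: [-0.0, -0.6, 4.6]
grip_width: 0.318
grip_force: 34.9
```

Request:
send_rows(rows=[{"hand": 20, "x": 0, "y": 0, "z": -0.5, "roll": 0}, {"hand": 20, "x": 0, "y": 0, "z": 0, "roll": 0}])

```text
time: 13.2
position: [0.5233, 0.15, 0.1942]
tool_rot: [0.618, 3.08, 0.001]
ft_force: [-0.9, -0.3, 6.8]
grip_width: 0.319
grip_force: 34.9
```

Request:
send_rows(rows=[{"hand": 20, "x": 0, "y": 0, "z": -0.3, "roll": 0}, {"hand": 20, "x": 0, "y": 0, "z": 0, "roll": 0}])

```text
time: 13.4
position: [0.5234, 0.15, 0.1942]
tool_rot: [0.618, 3.08, 0.001]
ft_force: [-2.3, -1.0, 8.3]
grip_width: 0.321
grip_force: 34.9
```

Home at z 0.1942, with stiffness about 5.5 N/mm. Raise to 15 N net, which reads about 12.4, and hold.

Request:
send_rows(rows=[{"hand": 20, "x": 0, "y": 0, "z": -0.5, "roll": 0}, {"hand": 20, "x": 0, "y": 0, "z": -0.3, "roll": 0}, {"hand": 20, "x": 0, "y": 0, "z": 0, "roll": 0}, {"hand": 20, "x": 0, "y": 0, "z": 0, "roll": 0}, {"hand": 20, "x": 0, "y": 0, "z": 0, "roll": 0}])

```text
time: 13.9
position: [0.5234, 0.15, 0.1941]
tool_rot: [0.618, 3.08, 0.001]
ft_force: [-3.5, -0.9, 13.5]
grip_width: 0.319
grip_force: 34.9
```

Request:
send_rows(rows=[{"hand": 20, "x": 0, "y": 0, "z": 0, "roll": 0}, {"hand": 20, "x": 0, "y": 0, "z": 0, "roll": 0}, {"hand": 20, "x": 0, "y": 0, "z": 0, "roll": 0}, {"hand": 20, "x": 0, "y": 0, "z": 0, "roll": 0}, {"hand": 20, "x": 0, "y": 0, "z": 0, "roll": 0}])

```text
time: 14.4
position: [0.5234, 0.15, 0.1941]
tool_rot: [0.618, 3.08, 0.001]
ft_force: [-3.6, -0.6, 13.5]
grip_width: 0.319
grip_force: 34.9
```

Request:
send_rows(rows=[{"hand": 20, "x": 0, "y": 0, "z": 0, "roll": 0}, {"hand": 20, "x": 0, "y": 0, "z": 2, "roll": 0}, {"hand": 20, "x": 0, "y": 0, "z": 4, "roll": 0}, {"hand": 20, "x": 0, "y": 0, "z": 12, "roll": 0}, {"hand": 20, "x": 0, "y": 0, "z": 13, "roll": 0}, {"hand": 20, "x": -20, "y": 10, "z": 0, "roll": 0}, {"hand": 20, "x": -35, "y": 17, "z": 0, "roll": 0}, {"hand": 20, "x": -20, "y": 10, "z": 0, "roll": 0}, {"hand": 20, "x": -6, "y": 3, "z": 0, "roll": 0}, {"hand": 20, "x": 0, "y": 0, "z": 0, "roll": 0}])

```text
time: 15.4
position: [0.4421, 0.1904, 0.224]
tool_rot: [0.616, 3.079, 0.001]
ft_force: [1.5, -1.0, -2.0]
grip_width: 0.317
grip_force: 34.9
```

Request:
send_rows(rows=[{"hand": 20, "x": 0, "y": 0, "z": -3, "roll": 0}, {"hand": 20, "x": 0, "y": 0, "z": -4, "roll": 0}, {"hand": 20, "x": 0, "y": 0, "z": -3, "roll": 0}, {"hand": 20, "x": 0, "y": 0, "z": 0, "roll": 0}, {"hand": 20, "x": 0, "y": 0, "z": 0, "roll": 0}])

```text
time: 15.9
position: [0.4424, 0.1897, 0.2129]
tool_rot: [-0.619, -3.08, 0.001]
ft_force: [-0.1, -0.5, -3.2]
grip_width: 0.317
grip_force: 34.9
```

Request:
send_rows(rows=[{"hand": 20, "x": 0, "y": 0, "z": -1, "roll": 0}, {"hand": 20, "x": 0, "y": 0, "z": -1, "roll": 0}, {"hand": 20, "x": 0, "y": 0, "z": 0, "roll": 0}])

```text
time: 16.2
position: [0.4422, 0.19, 0.2111]
tool_rot: [-0.618, -3.08, -0.0]
ft_force: [-1.0, -1.0, -3.5]
grip_width: 0.321
grip_force: 34.9
```

Request:
send_rows(rows=[{"hand": 20, "x": 0, "y": 0, "z": -1, "roll": 0}, {"hand": 20, "x": 0, "y": 0, "z": -1, "roll": 0}, {"hand": 20, "x": 0, "y": 0, "z": 0, "roll": 0}])

```text
time: 16.5
position: [0.4421, 0.1899, 0.2091]
tool_rot: [-0.618, -3.08, 0.0]
ft_force: [0.2, 0.2, -2.3]
grip_width: 0.318
grip_force: 34.9
```

Request:
send_rows(rows=[{"hand": 20, "x": 0, "y": 0, "z": -1, "roll": 0}, {"hand": 20, "x": 0, "y": 0, "z": 0, "roll": 0}])

```text
time: 16.7
position: [0.4423, 0.19, 0.2085]
tool_rot: [0.618, 3.08, 0.0]
ft_force: [-0.3, 0.5, 0.4]
grip_width: 0.32
grip_force: 34.9
```

Contact at about 14.5 mm proud, so F is chock2 as expected. Continue down.

Request:
send_rows(rows=[{"hand": 20, "x": 0, "y": 0, "z": -1, "roll": 0}, {"hand": 20, "x": 0, "y": 0, "z": -1, "roll": 0}, {"hand": 20, "x": 0, "y": 0, "z": -1, "roll": 0}, {"hand": 20, "x": 0, "y": 0, "z": -1, "roll": 0}, {"hand": 20, "x": 0, "y": 0, "z": -1, "roll": 0}, {"hand": 20, "x": 0, "y": 0, "z": -1, "roll": 0}, {"hand": 20, "x": 0, "y": 0, "z": -1, "roll": 0}, {"hand": 20, "x": 0, "y": 0, "z": -1, "roll": 0}, {"hand": 20, "x": 0, "y": 0, "z": 0, "roll": 0}])

```text
time: 17.6
position: [0.4423, 0.1901, 0.2001]
tool_rot: [0.618, 3.08, 0.001]
ft_force: [-1.6, -0.1, 2.1]
grip_width: 0.318
grip_force: 34.9
```

Request:
send_rows(rows=[{"hand": 20, "x": 0, "y": 0, "z": -1, "roll": 0}, {"hand": 20, "x": 0, "y": 0, "z": -1, "roll": 0}, {"hand": 20, "x": 0, "y": 0, "z": -1, "roll": 0}, {"hand": 20, "x": 0, "y": 0, "z": -1, "roll": 0}, {"hand": 20, "x": 0, "y": 0, "z": 0, "roll": 0}])

```text
time: 18.1
position: [0.4423, 0.19, 0.1961]
tool_rot: [0.618, 3.08, 0.0]
ft_force: [-0.4, 0.2, 1.8]
grip_width: 0.315
grip_force: 34.9
```

Request:
send_rows(rows=[{"hand": 20, "x": 0, "y": 0, "z": -0.5, "roll": 0}, {"hand": 20, "x": 0, "y": 0, "z": -0.5, "roll": 0}, {"hand": 20, "x": 0, "y": 0, "z": 0, "roll": 0}])

```text
time: 18.4
position: [0.4423, 0.19, 0.1952]
tool_rot: [0.618, 3.08, 0.0]
ft_force: [-0.9, 1.8, 3.2]
grip_width: 0.32
grip_force: 34.9
```

Request:
send_rows(rows=[{"hand": 20, "x": 0, "y": 0, "z": -0.5, "roll": 0}, {"hand": 20, "x": 0, "y": 0, "z": -0.5, "roll": 0}, {"hand": 20, "x": 0, "y": 0, "z": 0, "roll": 0}])

```text
time: 18.7
position: [0.4423, 0.1899, 0.1942]
tool_rot: [0.618, 3.08, 0.0]
ft_force: [-0.3, -0.2, 4.3]
grip_width: 0.317
grip_force: 34.9
```

Request:
send_rows(rows=[{"hand": 20, "x": 0, "y": 0, "z": -0.5, "roll": 0}, {"hand": 20, "x": 0, "y": 0, "z": 0, "roll": 0}])

```text
time: 18.9
position: [0.4423, 0.19, 0.1942]
tool_rot: [0.618, 3.08, 0.001]
ft_force: [-2.3, 0.7, 6.4]
grip_width: 0.317
grip_force: 34.9
```

Request:
send_rows(rows=[{"hand": 20, "x": 0, "y": 0, "z": -0.5, "roll": 0}, {"hand": 20, "x": 0, "y": 0, "z": 0, "roll": 0}])

```text
time: 19.1
position: [0.4423, 0.19, 0.1941]
tool_rot: [0.618, 3.08, 0.001]
ft_force: [-2.6, -0.4, 10.1]
grip_width: 0.318
grip_force: 34.9
```

Request:
send_rows(rows=[{"hand": 20, "x": 0, "y": 0, "z": -0.4, "roll": 0}, {"hand": 20, "x": 0, "y": 0, "z": 0, "roll": 0}])

```text
time: 19.3
position: [0.4424, 0.1901, 0.1941]
tool_rot: [0.618, 3.08, 0.001]
ft_force: [-3.3, -0.6, 12.5]
grip_width: 0.318
grip_force: 34.9
```

Request:
send_rows(rows=[{"hand": 20, "x": 0, "y": 0, "z": 0, "roll": 0}, {"hand": 20, "x": 0, "y": 0, "z": 0, "roll": 0}, {"hand": 20, "x": 0, "y": 0, "z": 0, "roll": 0}, {"hand": 20, "x": 0, "y": 0, "z": 0, "roll": 0}, {"hand": 20, "x": 0, "y": 0, "z": 0, "roll": 0}, {"hand": 20, "x": 0, "y": 0, "z": 0, "roll": 0}, {"hand": 20, "x": 0, "y": 0, "z": 0, "roll": 0}, {"hand": 20, "x": 0, "y": 0, "z": 0, "roll": 0}])

```text
time: 20.1
position: [0.4424, 0.19, 0.1941]
tool_rot: [0.618, 3.08, 0.001]
ft_force: [-2.2, -0.4, 12.5]
grip_width: 0.316
grip_force: 34.9
```

Request:
send_rows(rows=[{"hand": 20, "x": 0, "y": 0, "z": 2, "roll": 0}, {"hand": 20, "x": 0, "y": 0, "z": 4, "roll": 0}, {"hand": 20, "x": 0, "y": 0, "z": 12, "roll": 0}, {"hand": 20, "x": 0, "y": 0, "z": 8, "roll": 0}, {"hand": 20, "x": 17, "y": 2, "z": 0, "roll": 0}, {"hand": 20, "x": 35, "y": 4, "z": 0, "roll": 0}, {"hand": 20, "x": 18, "y": 2, "z": 0, "roll": 0}, {"hand": 20, "x": 5, "y": 1, "z": 0, "roll": 0}, {"hand": 20, "x": 0, "y": 0, "z": 0, "roll": 0}, {"hand": 20, "x": 0, "y": 0, "z": 0, "roll": 0}])

```text
time: 21.1
position: [0.5163, 0.199, 0.2187]
tool_rot: [-0.618, -3.079, 0.0]
ft_force: [-0.1, -0.6, -2.0]
grip_width: 0.315
grip_force: 34.9
```

Request:
send_rows(rows=[{"hand": 20, "x": 0, "y": 0, "z": -3, "roll": 0}, {"hand": 20, "x": 0, "y": 0, "z": -4, "roll": 0}, {"hand": 20, "x": 0, "y": 0, "z": -2, "roll": 0}, {"hand": 20, "x": 0, "y": 0, "z": 0, "roll": 0}, {"hand": 20, "x": 0, "y": 0, "z": 0, "roll": 0}])

```text
time: 21.6
position: [0.5171, 0.1989, 0.2097]
tool_rot: [-0.618, -3.08, 0.0]
ft_force: [0.3, -0.1, -1.3]
grip_width: 0.321
grip_force: 34.9
```

Request:
send_rows(rows=[{"hand": 20, "x": 0, "y": 0, "z": -1, "roll": 0}, {"hand": 20, "x": 0, "y": 0, "z": -1, "roll": 0}, {"hand": 20, "x": 0, "y": 0, "z": -1, "roll": 0}, {"hand": 20, "x": 0, "y": 0, "z": 0, "roll": 0}])

```text
time: 22.0
position: [0.5171, 0.1989, 0.2066]
tool_rot: [-0.618, -3.08, 0.0]
ft_force: [-0.9, 0.2, -2.4]
grip_width: 0.319
grip_force: 34.9
```

Request:
send_rows(rows=[{"hand": 20, "x": 0, "y": 0, "z": -1, "roll": 0}, {"hand": 20, "x": 0, "y": 0, "z": -1, "roll": 0}, {"hand": 20, "x": 0, "y": 0, "z": -1, "roll": 0}, {"hand": 20, "x": 0, "y": 0, "z": 0, "roll": 0}])

```text
time: 22.4
position: [0.5171, 0.1989, 0.2036]
tool_rot: [-0.618, -3.08, 0.0]
ft_force: [-0.6, 0.2, -2.9]
grip_width: 0.317
grip_force: 34.9
```

Request:
send_rows(rows=[{"hand": 20, "x": 0, "y": 0, "z": -1, "roll": 0}, {"hand": 20, "x": 0, "y": 0, "z": -1, "roll": 0}, {"hand": 20, "x": 0, "y": 0, "z": -1, "roll": 0}, {"hand": 20, "x": 0, "y": 0, "z": -1, "roll": 0}, {"hand": 20, "x": 0, "y": 0, "z": 0, "roll": 0}])

```text
time: 22.9
position: [0.5173, 0.199, 0.2]
tool_rot: [0.618, 3.08, 0.001]
ft_force: [-0.2, -0.4, -0.1]
grip_width: 0.314
grip_force: 34.9
```

Request:
send_rows(rows=[{"hand": 20, "x": 0, "y": 0, "z": -1, "roll": 0}, {"hand": 20, "x": 0, "y": 0, "z": -1, "roll": 0}, {"hand": 20, "x": 0, "y": 0, "z": -1, "roll": 0}, {"hand": 20, "x": 0, "y": 0, "z": 0, "roll": 0}])

```text
time: 23.3
position: [0.5173, 0.1991, 0.1967]
tool_rot: [0.618, 3.08, 0.001]
ft_force: [-1.0, 0.5, -0.2]
grip_width: 0.32
grip_force: 34.9
```

Request:
send_rows(rows=[{"hand": 20, "x": 0, "y": 0, "z": -1, "roll": 0}, {"hand": 20, "x": 0, "y": 0, "z": -0.5, "roll": 0}, {"hand": 20, "x": 0, "y": 0, "z": -0.5, "roll": 0}, {"hand": 20, "x": 0, "y": 0, "z": 0, "roll": 0}])

```text
time: 23.7
position: [0.5173, 0.199, 0.1948]
tool_rot: [0.618, 3.08, 0.0]
ft_force: [-0.4, 0.1, 0.5]
grip_width: 0.318
grip_force: 34.9
```

Request:
send_rows(rows=[{"hand": 20, "x": 0, "y": 0, "z": -0.5, "roll": 0}, {"hand": 20, "x": 0, "y": 0, "z": -0.5, "roll": 0}, {"hand": 20, "x": 0, "y": 0, "z": 0, "roll": 0}])

```text
time: 24.0
position: [0.5173, 0.199, 0.1942]
tool_rot: [0.618, 3.08, 0.001]
ft_force: [-2.2, 0.5, 4.2]
grip_width: 0.32
grip_force: 34.9
```

Request:
send_rows(rows=[{"hand": 20, "x": 0, "y": 0, "z": -0.5, "roll": 0}, {"hand": 20, "x": 0, "y": 0, "z": -0.5, "roll": 0}, {"hand": 20, "x": 0, "y": 0, "z": 0, "roll": 0}])

```text
time: 24.3
position: [0.5174, 0.1991, 0.1941]
tool_rot: [0.618, 3.08, 0.001]
ft_force: [-2.7, -1.0, 10.2]
grip_width: 0.315
grip_force: 34.9
```

Now add 0.4 mm for about 15 N and hold, then lift and carry the tamper back.

Request:
send_rows(rows=[{"hand": 20, "x": 0, "y": 0, "z": -0.4, "roll": 0}, {"hand": 20, "x": 0, "y": 0, "z": 0, "roll": 0}, {"hand": 20, "x": 0, "y": 0, "z": 0, "roll": 0}, {"hand": 20, "x": 0, "y": 0, "z": 0, "roll": 0}, {"hand": 20, "x": 0, "y": 0, "z": 0, "roll": 0}, {"hand": 20, "x": 0, "y": 0, "z": 0, "roll": 0}, {"hand": 20, "x": 0, "y": 0, "z": 0, "roll": 0}, {"hand": 20, "x": 0, "y": 0, "z": 0, "roll": 0}, {"hand": 20, "x": 0, "y": 0, "z": 0, "roll": 0}, {"hand": 20, "x": 0, "y": 0, "z": 0, "roll": 0}])

```text
time: 25.3
position: [0.5174, 0.1991, 0.1941]
tool_rot: [0.618, 3.08, 0.001]
ft_force: [-3.4, -0.1, 11.8]
grip_width: 0.316
grip_force: 34.9
```

Request:
send_rows(rows=[{"hand": 20, "x": 0, "y": 0, "z": 2, "roll": 0}, {"hand": 20, "x": 0, "y": 0, "z": 4, "roll": 0}, {"hand": 20, "x": 0, "y": 0, "z": 15, "roll": 0}, {"hand": 20, "x": 0, "y": 0, "z": 25, "roll": 0}, {"hand": 20, "x": 0, "y": 0, "z": 25, "roll": 0}, {"hand": 20, "x": 0, "y": -15, "z": 5, "roll": 0}, {"hand": 20, "x": 2, "y": -30, "z": 0, "roll": 0}, {"hand": 20, "x": 2, "y": -40, "z": 0, "roll": 0}, {"hand": 20, "x": 2, "y": -42, "z": 0, "roll": 0}, {"hand": 20, "x": 2, "y": -42, "z": 0, "roll": 0}])

```text
time: 26.3
position: [0.5244, 0.027, 0.2677]
tool_rot: [-0.619, -3.079, 0.001]
ft_force: [0.4, -0.4, -3.1]
grip_width: 0.318
grip_force: 34.9
```

Request:
send_rows(rows=[{"hand": 20, "x": 2, "y": -42, "z": 0, "roll": 0}, {"hand": 20, "x": 2, "y": -42, "z": 0, "roll": 0}, {"hand": 20, "x": 2, "y": -40, "z": 0, "roll": 0}, {"hand": 20, "x": 2, "y": -25, "z": 0, "roll": 0}, {"hand": 20, "x": 0, "y": -12, "z": 0, "roll": 0}, {"hand": 20, "x": 0, "y": 0, "z": 0, "roll": 0}, {"hand": 20, "x": 0, "y": 0, "z": 0, "roll": 0}])

```text
time: 27.0
position: [0.533, -0.1296, 0.2679]
tool_rot: [-0.616, -3.079, -0.002]
ft_force: [0.6, -0.1, -2.6]
grip_width: 0.319
grip_force: 34.9
```

All three ended at the same level: z 0.1941 minus 0.148 is 46 mm. Lower the tamper into the saucer.

Request:
send_rows(rows=[{"hand": 20, "x": 0, "y": -1, "z": -15, "roll": 0}, {"hand": 20, "x": 0, "y": 0, "z": -35, "roll": 0}, {"hand": 20, "x": 0, "y": 0, "z": -35, "roll": 0}, {"hand": 20, "x": 0, "y": 0, "z": -18, "roll": 0}, {"hand": 20, "x": 0, "y": 0, "z": -6, "roll": 0}, {"hand": 20, "x": 0, "y": 0, "z": -2, "roll": 0}, {"hand": 20, "x": 0, "y": 0, "z": 0, "roll": 0}, {"hand": 20, "x": 0, "y": 0, "z": -1, "roll": 0}, {"hand": 20, "x": 0, "y": 0, "z": -1, "roll": 0}, {"hand": 20, "x": 0, "y": 0, "z": 0, "roll": 0}])

```text
time: 28.0
position: [0.5335, -0.1321, 0.1559]
tool_rot: [0.618, 3.079, 0.001]
ft_force: [1.0, -0.2, -2.3]
grip_width: 0.322
grip_force: 34.9
```

Request:
send_rows(rows=[{"hand": 20, "x": 0, "y": 0, "z": -1, "roll": 0}, {"hand": 20, "x": 0, "y": 0, "z": 0, "roll": 0}])

```text
time: 28.2
position: [0.5332, -0.1321, 0.1544]
tool_rot: [0.618, 3.08, 0.0]
ft_force: [0.3, 0.4, -3.2]
grip_width: 0.317
grip_force: 34.9
```

Request:
send_rows(rows=[{"hand": 20, "x": 0, "y": 0, "z": -1, "roll": 0}, {"hand": 20, "x": 0, "y": 0, "z": -0.5, "roll": 0}, {"hand": 20, "x": 0, "y": 0, "z": 0, "roll": 0}])

```text
time: 28.5
position: [0.5331, -0.132, 0.1527]
tool_rot: [-0.618, -3.08, -0.0]
ft_force: [0.2, -0.8, -3.1]
grip_width: 0.32
grip_force: 34.9
```

Request:
send_rows(rows=[{"hand": 20, "x": 0, "y": 0, "z": -0.5, "roll": 0}, {"hand": 20, "x": 0, "y": 0, "z": -0.5, "roll": 0}, {"hand": 20, "x": 0, "y": 0, "z": 0, "roll": 0}])

```text
time: 28.8
position: [0.5333, -0.1321, 0.1522]
tool_rot: [0.618, 3.08, 0.0]
ft_force: [-0.3, 0.7, 0.7]
grip_width: 0.322
grip_force: 34.9
```

Seated on the saucer floor. Release and rise.

Request:
send_rows(force=5, rows=[{"hand": 28, "x": 0, "y": 0, "z": 0.3, "roll": 0}, {"hand": 30, "x": 0, "y": 0, "z": 0, "roll": 0}, {"hand": 34, "x": 0, "y": 0, "z": 0, "roll": 0}, {"hand": 45, "x": 0, "y": 0, "z": 0, "roll": 0}, {"hand": 60, "x": 0, "y": 0, "z": 0, "roll": 0}, {"hand": 80, "x": 0, "y": 0, "z": 0, "roll": 0}, {"hand": 80, "x": 0, "y": 0, "z": 0, "roll": 0}, {"hand": 80, "x": 0, "y": 0, "z": 0, "roll": 0}])

```text
time: 29.6
position: [0.5332, -0.132, 0.1522]
tool_rot: [0.618, 3.08, 0.0]
ft_force: [-0.1, -0.0, 0.7]
grip_width: 0.758
grip_force: 0.0
```

Request:
send_rows(rows=[{"hand": 80, "x": 0, "y": 0, "z": 10, "roll": 0}, {"hand": 80, "x": 0, "y": 0, "z": 30, "roll": 0}, {"hand": 80, "x": 0, "y": 0, "z": 40, "roll": 0}, {"hand": 80, "x": 0, "y": 0, "z": 40, "roll": 0}, {"hand": 80, "x": 15, "y": 0, "z": 10, "roll": 0}, {"hand": 80, "x": 35, "y": 0, "z": 0, "roll": 0}, {"hand": 80, "x": 20, "y": 0, "z": 0, "roll": 0}, {"hand": 80, "x": 0, "y": 0, "z": 0, "roll": 0}])

```text
time: 30.4
position: [0.6052, -0.1312, 0.2825]
tool_rot: [0.616, 3.079, -0.001]
ft_force: [0.8, -0.4, -0.2]
grip_width: 0.916
grip_force: 0.0
```

```bash
python3 - <<'E'
from h import *
s=get_image("scene");w=get_image("wrist");t=get_image("top")
r=lambda i:cv2.resize(i,(390,290),interpolation=2)
cv2.imwrite("pics/end.png",np.vstack([np.hstack([r(s[190:280,200:380]),r(w)]),np.hstack([r(t[160:270,140:300]),r(t)])]))
print(get_state()["time"],get_state()["ft_force"])
E
```

```text
30.55 [-0.83867765 -0.78401727 -0.79047129]
```

View pics/end.png

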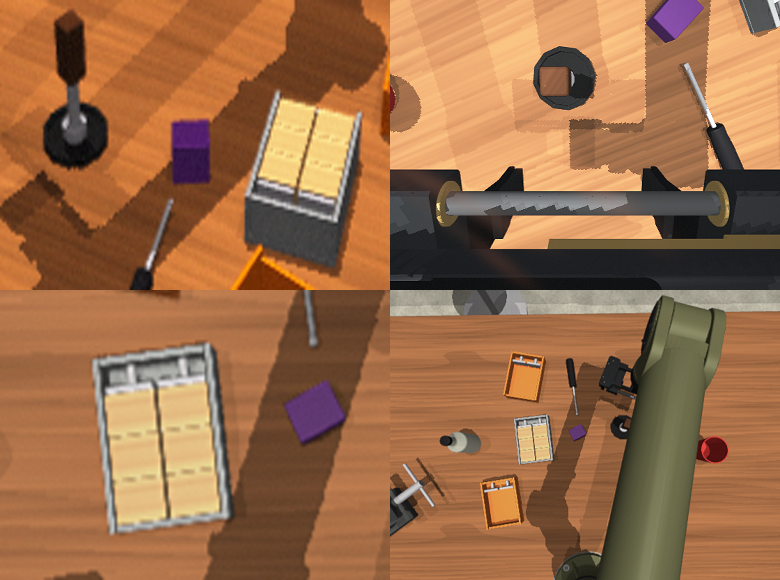

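The views show all six chocks level (scene crop, about (305,150)), the tamper upright in its saucer at (75,130), and the bystanders undisturbed.

```bash
python3 -c "
from bench import close_job; print(close_job())"
```

```text
the job is handed in; nothing more can be done
None
```

The three proud chocks were tamped home tallest first, each finished with a steady push of about 15–16 N; all six lie level, the tamper stands upright and released in its saucer, and the job was handed in at about 31 s.

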